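# Change over the orbital shaker from the sample carousel

### The arm

A 6-joint arm with a two-finger parallel gripper is mounted at the origin on the work surface. World frame = base frame: x ahead of the robot, y to its left, z up, the work surface at z = 0. Lengths are in m, angles in rad, forces in N, time in s.
With the tool pointing down it reaches from about 0.225 to 0.875 m from the base axis. Payload 3.4 kg.
Tool frame: the origin (TCP) lies between the finger pads; the fingertips stand 17 mm ahead of it and the grasp point (between the pads) lies 2 mm behind it; z points along the fingers, y is the line along which they close (so a half turn about z gives the same grasp; the last joint's range is limited). The gripper opens to 85 mm and grips with 20 to 120 N. Pads are 22 mm wide; open, the fingers measure 114 mm over their backs; the gripper's body (76 mm by 85 mm) begins 54 mm behind the grasp point. The pads swing forward as they close: fully open they stand 13 mm farther back than shut.
Start: joints at [1.125, 0.276, 1.505, -0, 1.361, -0.121], TCP at [0.184, 0.545, 0.248] pointing down, gripper open.
Joint ranges: [-2.89, 2.89], [-0.75, 2.08], [0.22, 2.7], [-1.18, 4.32], [0.11, 2.71], [-2.7, 2.7]. Speed limits (rad/s): [2.57, 2.57, 3.14, 3.14, 3.14, 3.14].

### API

Orientations are given as a unit quaternion [x, y, z, w].
In Python, from workcell import r gives the robot as it stands.
- The arm moves only by the tool jog_arm, never from a script. Its argument "targets" is a list of rows, each a list of 4 numbers: the shift along the world's x, y, z in cm, then the turn about the world's z in units of 6 degrees (1.0 is 6 degrees). A call has exactly 5 rows; each row shifts and turns the commanded pose from where the row before left it; what a row does not reach is not made up. A row lasts 1/8 s, in which the tool goes at most 62.5 mm and 10.7 degrees, less where a joint would pass 70% of its speed; a pose out of reach is approached as far as the arm can. A call is refused whole if a number of a shift passes 6.25 or a number of a turn 1, either way. A call with a gripper value outside its range is refused whole. "grip" is the finger opening in cm, from 0 to 8.54, set as the call begins (left out, the last holds). The fingers move at their own pace and stop on an object; the grip force is fixed at half the most. Time passes only in rows, so rows that do not move let the fingers close, or fill a call up. It gives the time, the measured TCP pose, the force, the opening and the grip force at its end, in the units of the state.
- r.sense(): the state, without advancing time (a new reading comes with each control period).
- r.read_camera(name): name is "side" or "top"; returns a dict with "frame" (400x640x3 uint8, red, green, blue), "z_map" (400x640 float32, m along the optical axis (not along the pixel's ray), 0 where there is no reading), "intrinsics" (3x3 intrinsics, pixels), "dist" ([k1, k2, p1, p2, k3] as OpenCV has them; the pictures are not rectified), "view" (4x4, takes a point from world to camera coordinates). Camera axes: x right, y down, z forward; pixel columns grow to the right and rows downward; lengths in m; the calibration is good to about 2 mm. A picture is of the moment at which its call begins.
- r.job_done(): hands the job in; it is judged then, once.
Trained networks look in the newest picture that a camera, given by its name, has taken for a name from the list of things; names that differ only in an ending like _2 or _b are one class to them, and where a whole thing is asked for, a point or a joint stands for the part that bears it (a point fixed in the world has none). Each returns a list of dicts, best first, with "confidence" (0 to 1); they miss things now and then, are a little off and sometimes report something else, mostly with a low value. They report only what shows in the picture. A call takes as long as a camera call. They do not tell look-alikes from the thing itself.
- r.find_in(query, camera): "pixel" ([row, column] in pixels, amid what is visible of it).
The state is a dict: "time": time; "joint_positions": joint angles; "joint_vel": joint speeds; "joint_efforts": joint torques, N m; "tcp_pos": TCP position; "ee_rot": TCP orientation; "contact_force": force on the tool from outside, world axes, zero at the start; "wrist_torque": the same for the moment, N m; "opening": finger opening in m; "grasp_force": force on a finger pad.
Only numpy, scipy, OpenCV 4.12 (cv2) and the standard library are available. Lean on these libraries where they do the work, as an engineer would, in place of code of your own. Each camera call takes 0.05 s, during which the arm holds its last target. There are 200 camera calls.

### The job

Change over the load of the orbital shaker: stand the finished squat jars from its platform in the steel tray, and stand every tall bottle from the covered sample carousel on the platform inside the rail, turning the carousel by its knob to bring each one to the opening in the cover. Only when all of that is done, press the shaker's white start button fully down and let it go. The squat jars in the carousel stay in their wells, everything stands upright, and the other things on the bench are left where they are.

Things in the scene. Friction and masses are not known exactly. Their poses are not given: they have to be found in the camera images.
- knob (a point): the black bar knob of the carousel above the clear cover, 64 x 16 mm, 46 mm high (26 mm below to 20 mm above this point). The point is on the axis, x along the bar, z up. It turns with the rotor either way without end, stays where left (friction 0.08 N m). Six wells lie on a circle of 100 mm radius, 60 degrees apart, the first along +x; each is 54 mm wide inside, its floor 48 mm above the table, its rim 36 mm higher
- port (a point): the opening in the clear cover: the point is its middle, level with the cover's top (184 mm above the table), straight above a well at the front, 100 mm from the turning axis. x points to that axis, y across. It reaches 70 mm to each side, 55 mm back, and is open to the front (housing front 45 mm ahead; housing 290 mm square). Bottle caps end 16 mm below the cover's top
- bottle_a_mid (a point): a tall amber glass bottle with a white screw cap, 120 mm high: body 50 mm in diameter and 80 mm high, cap 32 mm in diameter and 26 mm high at the top (its middle 47 mm above this point); about 0.2 kg, standing in a well of the carousel. The point is on its axis, 60 mm above its foot. May be absent
- bottle_b_mid (a point): a tall amber glass bottle with a white screw cap, 120 mm high: body 50 mm in diameter and 80 mm high, cap 32 mm in diameter and 26 mm high at the top (its middle 47 mm above this point); about 0.2 kg, standing in a well of the carousel. The point is on its axis, 60 mm above its foot. May be absent
- bottle_c_mid (a point): a tall amber glass bottle with a white screw cap, 120 mm high: body 50 mm in diameter and 80 mm high, cap 32 mm in diameter and 26 mm high at the top (its middle 47 mm above this point); about 0.2 kg, standing in a well of the carousel. The point is on its axis, 60 mm above its foot. May be absent
- jar_a_mid (a point): a squat amber glass jar with a white lid, 62 mm high, 50 mm in diameter (lid 53 mm across, the top 16 mm); about 0.15 kg. The point is on its axis, 31 mm above its foot. A finished jar, at the start on the shaker's platform. May be absent
- jar_b_mid (a point): a squat amber glass jar with a white lid, 62 mm high, 50 mm in diameter (lid 53 mm across, the top 16 mm); about 0.15 kg. The point is on its axis, 31 mm above its foot. A finished jar, at the start on the shaker's platform. May be absent
- keep_a_mid (a point): a squat amber glass jar with a white lid, 62 mm high, 50 mm in diameter (lid 53 mm across, the top 16 mm); about 0.15 kg. The point is on its axis, 31 mm above its foot. It stands in a well of the carousel and stays there
- keep_b_mid (a point): a squat amber glass jar with a white lid, 62 mm high, 50 mm in diameter (lid 53 mm across, the top 16 mm); about 0.15 kg. The point is on its axis, 31 mm above its foot. It stands in a well of the carousel and stays there
- platform (a point): the shaker's platform, 200 mm square with a rubber mat and a round rail along its edges (rail 8 mm thick, its top 22 mm above the mat; 184 mm free inside). The point is the middle of the mat's surface, 100 mm above the table; x points away from the control ledge, y along the ledge, z up. The platform is fixed
- tray_in (a point): the steel tray, fixed, 240 mm (x) by 180 mm (y), rim 22 mm above the table, wall 3 mm. The point is the middle of its inner floor, with the tray's own axes
- start_top (a point): the middle of the top of the shaker's white start button, 32 mm in diameter, on the low control ledge in front of the platform, 18 mm above the ledge. It is pressed straight down
- start (a joint): travel of the start button in m: 0 released, 0.006 fully down; a spring pushes it back, 5 N holds it fully down
- canister: a steel canister of swabs, 90 mm in diameter, 105 mm high (swabs to 135 mm); origin at its foot; leave it
- tape: a roll of paper tape lying flat, 80 mm across, 25 mm high; origin at its foot; leave it
- sanitiser: a white bottle 70 mm in diameter, 170 mm high; origin at its foot; leave it
Mind the look-alikes: they are no part of the job. What is shaped like the part that bears jar_a_mid but blue or pink is not meant.

How it is judged:
On the way, in this order (a step that is already met when the one before it is completed fails the run):
1. every finished jar stands in the tray and every tall bottle on the shaker's platform (x of bottle_a_mid in the frame of platform between -0.08 and 0.08 m and y of bottle_a_mid in the frame of platform between -0.08 and 0.08 m and z of bottle_a_mid in the frame of platform between 0.052 and 0.068 m and angle between each of bottle_a_mid, bottle_b_mid, bottle_c_mid, jar_a_mid, jar_b_mid's own z axis and vertical below 0.12 rad and x of bottle_b_mid in the frame of platform between -0.08 and 0.08 m and y of bottle_b_mid in the frame of platform between -0.08 and 0.08 m and z of bottle_b_mid in the frame of platform between 0.052 and 0.068 m and x of bottle_c_mid in the frame of platform between -0.08 and 0.08 m and y of bottle_c_mid in the frame of platform between -0.08 and 0.08 m and z of bottle_c_mid in the frame of platform between 0.052 and 0.068 m and x of jar_a_mid in the frame of tray_in between -0.1 and 0.1 m and y of jar_a_mid in the frame of tray_in between -0.07 and 0.07 m and z of jar_a_mid in the frame of tray_in between 0.024 and 0.038 m and x of jar_b_mid in the frame of tray_in between -0.1 and 0.1 m and y of jar_b_mid in the frame of tray_in between -0.07 and 0.07 m and z of jar_b_mid in the frame of tray_in between 0.024 and 0.038 m and horizontal distance between keep_a_mid and knob between 0.085 and 0.115 m and height (world z) of keep_a_mid between 0.07 and 0.088 m and angle between each of keep_a_mid, keep_b_mid's own z axis and vertical below 0.15 rad and horizontal distance between keep_b_mid and knob between 0.085 and 0.115 m and height (world z) of keep_b_mid between 0.07 and 0.088 m), for 0.2 s.
2. the start button is pressed fully down (value of joint start above 0.005 m), for 0.05 s.
At the end, for the whole second after the job is handed in: All bottles upright (0.12 rad) on the platform, within 80 mm of its middle along each axis; all finished jars upright in the tray, within 100 mm (x) and 70 mm (y) of its middle; the other squat jars in the carousel's wells; start button pressed once all was so, and up again (all of step 1 and value of joint start below 0.0015 m); the robot touches nothing.
It fails at once if the start button is pressed down while a finished jar is still on the shaker or a tall bottle is not yet on it (value of joint start above 0.0045 m and (horizontal distance between any of jar_a_mid, jar_b_mid and platform below 0.13 m or horizontal distance between any of bottle_a_mid, bottle_b_mid, bottle_c_mid and platform above 0.13 m)).
It fails at once if the canister is pushed more than 40 mm (distance of canister from where it was at the start of the episode above 0.04 m).
It fails at once if the tape is pushed more than 40 mm (distance of tape from where it was at the start of the episode above 0.04 m).
It fails at once if the sanitiser is pushed more than 40 mm (distance of sanitiser from where it was at the start of the episode above 0.04 m).
Of bottle_a, bottle_b, bottle_c only 2 to 3 are there at a start; the rules pass over those that are not, and their reading is None.
Of jar_a, jar_b only 1 to 2 are there at a start; the rules pass over those that are not, and their reading is None.
At some moment in a run one of jar_a, jar_b may be knocked a few centimetres aside while the robot is not near it.
It also fails if it takes over 210 s, if anything falls off the work surface, if the arm or the gripper's body presses on something with over 40 N, if the wrist force passes 120 N, or if a joint passes its speed limit or range.

## Working session

There is one attempt and no reset: what is moved stays moved. The work goes in short steps, Python scripts to look and compute and a tool call to move; the robot and the scene stay as the last step left them, time stands still between calls to the robot, and variables do not carry over. Pictures are saved under pics/ and viewed, at most 14 in all, crops included, and the job is handed in when it is done.

Besides the shell and the picture viewer there is one more tool, called after ">>>" as name([rows], argument=value, ...), one row to a line, values as JSON. jog_arm: Moves the arm, as the interface text tells. Its arguments: {"type":"object","properties":{"targets":{"type":"array"},"grip":{"type":"number"}},"required":["targets"]}

```bash
mkdir -p pics; cat > h.py <<'E'
import numpy as np, cv2
from workcell import r
def look(cam,name=None,scale=1.25):
    d=r.read_camera(cam)
    if name: cv2.imwrite(f'pics/{name}.png',cv2.resize(d['frame'][:,:,::-1],None,fx=scale,fy=scale))
    return d
def ray(d,px):  # px=[row,col]
    u=cv2.undistortPoints(np.array([[[px[1],px[0]]]],float),np.array(d['intrinsics'],float),np.array(d['dist'],float))[0,0]
    V=np.array(d['view']);R=V[:3,:3];t=V[:3,3]
    return -R.T@t, R.T@np.array([u[0],u[1],1.0])
def atz(d,px,z):
    o,v=ray(d,px); return o+v*(z-o[2])/v[2]
def dep(d,px):
    o,v=ray(d,px);i,j=int(round(px[0])),int(round(px[1]))
    w=d['z_map'][max(0,i-2):i+3,max(0,j-2):j+3];w=w[w>0]
    return o+v*np.median(w) if w.size else None
def cloud(d):
    K=np.array(d['intrinsics'],float);H,W=d['z_map'].shape
    g=np.stack(np.meshgrid(np.arange(W),np.arange(H)),-1).reshape(-1,1,2).astype(float)
    u=cv2.undistortPoints(g,K,np.array(d['dist'],float))[:,0]
    z=d['z_map'].reshape(-1,1);V=np.array(d['view'])
    P=(np.c_[u,np.ones(len(u))]*z-V[:3,3])@V[:3,:3]
    P[z[:,0]==0]=np.nan
    return P.reshape(H,W,3)
E
python3 - <<'E'
from h import *
np.set_printoptions(precision=3,suppress=True)
for c in ['top','side']:
    d=look(c,c+'0')
    print(c,ray(d,(200,320)))
    for q in ['knob','bottle_a_mid','jar_a_mid','keep_a_mid','platform','tray_in','start_top','canister','tape','sanitiser']:
        for f in r.find_in(q,c)[:7]: print(q,np.round(f['pixel'],1),round(f['confidence'],2),dep(d,f['pixel']))
print(r.sense())
E
```

```text
top (array([ 0.358, -0.017,  1.23 ]), array([ 0.207,  0.011, -0.978]))
knob [238.2 215. ] 0.64 [0.475 0.313 0.048]
knob [290.2 358.5] 0.49 [ 0.337 -0.133  0.025]
bottle_a_mid [247.  423.3] 0.72 [ 0.469 -0.313  0.1  ]
bottle_a_mid [282.7 360.4] 0.66 [ 0.36  -0.141  0.005]
jar_a_mid [217.1 419.4] 0.9 [ 0.547 -0.287  0.161]
jar_a_mid [228.2 491.6] 0.73 [ 0.539 -0.535  0.062]
jar_a_mid [169.1 404. ] 0.6 [ 0.716 -0.265  0.062]
platform [244.7 423.6] 0.62 [ 0.476 -0.314  0.101]
tray_in [198.9 331.7] 0.66 [ 0.623 -0.041  0.004]
start_top [272.6 399.5] 0.47 [ 0.393 -0.247  0.081]
canister [277.7 301. ] 0.57 [0.367 0.045 0.004]
canister [228.8 449.9] 0.51 [ 0.517 -0.372  0.163]
tape [287.  360.2] 0.59 [ 0.347 -0.138  0.025]
sanitiser [143.9 250.3] 0.91 [0.757 0.214 0.121]
side (array([ 0.24 , -1.204,  1.019]), array([ 0.224,  0.783, -0.58 ]))
knob [168.8 267.4] 0.92 [0.47  0.379 0.052]
jar_a_mid [261.9 385.8] 0.84 [ 0.711 -0.282  0.058]
jar_a_mid [346.6 362.5] 0.75 [ 0.531 -0.552  0.062]
jar_a_mid [254.2 339.2] 0.66 [ 0.549 -0.311  0.159]
platform [297.1 321.7] 0.8 [ 0.471 -0.399  0.101]
tray
[... 221 characters left out ...]
21 [0.761 0.185 0.091]
canister [273.8 283.3] 0.16 [ 0.395 -0.263  0.082]
tape [256.2 266.3] 0.86 [ 0.371 -0.089  0.005]
sanitiser [171.7 351. ] 0.85 [0.763 0.183 0.098]
sanitiser [255.2 337.3] 0.38 [ 0.544 -0.31   0.155]
{'time': 1.1, 'joint_positions': array([ 1.125,  0.276,  1.505,  0.   ,  1.361, -0.121]), 'joint_vel': array([ 0.   ,  0.001, -0.   , -0.001,  0.001,  0.   ]), 'joint_efforts': array([ -0.001, -41.669, -24.61 ,  -0.001,   0.   ,   0.   ]), 'tcp_pos': array([0.183, 0.545, 0.248]), 'ee_rot': array([0.162, 0.987, 0.   , 0.   ]), 'contact_force': array([ 0.213, -0.029, -0.289]), 'wrist_torque': array([-0.047,  0.033,  0.034]), 'grasp_force': 0.0, 'opening': 0.08532408453949858}
```

View pics/top0.png

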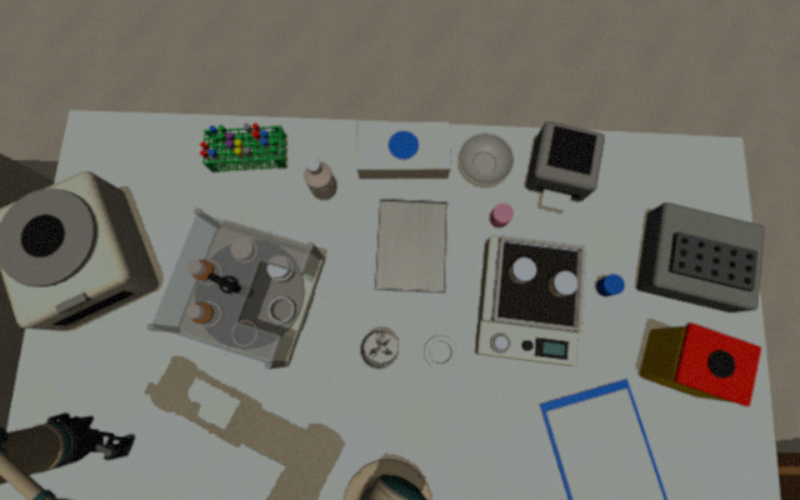

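View pics/side0.png

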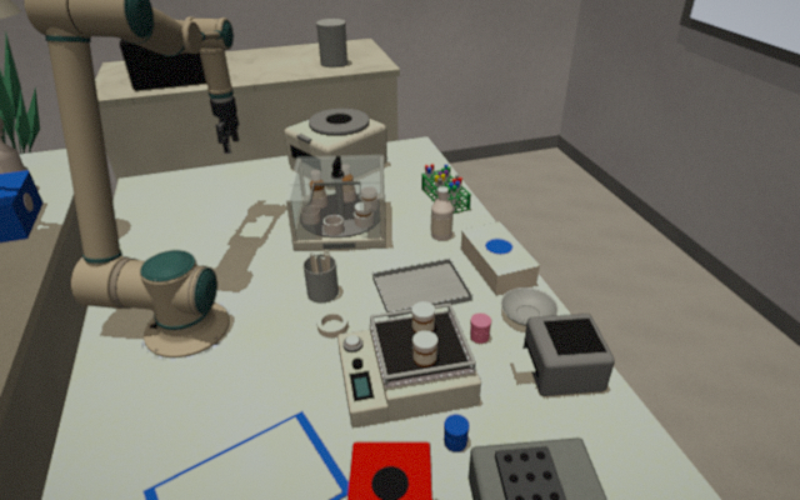

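```bash
python3 - <<'E'
from h import *
np.set_printoptions(precision=3,suppress=True)
d=look('top');s=look('side')
a=cv2.resize(d['frame'][160:300,110:270],None,fx=5,fy=4.2,interpolation=cv2.INTER_CUBIC)[:,:,::-1]
a=cv2.resize(d['frame'][160:300,110:270],(640,560),interpolation=cv2.INTER_CUBIC)[:,:,::-1]
b=cv2.resize(s['frame'][110:205,220:320],(590,560),interpolation=cv2.INTER_CUBIC)[:,:,::-1]
cv2.imwrite('pics/t1.png',np.clip(a*1.3,0,255).astype('uint8'));cv2.imwrite('pics/s1.png',np.clip(b*1.3,0,255).astype('uint8'))
P=cloud(d)
def rect(m,n):
    q=P[m][:,:2].astype(np.float32); print(n,len(q),cv2.minAreaRect((q*1000).astype(np.float32)))
z=P[...,2];x=P[...,0];y=P[...,1]
for lo,hi in [(.095,.105),(.115,.13)]:
    m=(z>lo)&(z<hi)&(x>.35)&(x<.65)&(y<-.17)&(y>-.47); rect(m,('plat',lo))
m=(z>.15)&(z<.17)&(x>.35)&(x<.65)&(y<-.17)&(y>-.47)
n,l,st,c=cv2.connectedComponentsWithStats(m.astype('uint8'))
for i in range(1,n):
    if st[i,4]>20: rect(l==i,'lid')
m=(z>.06)&(z<.09)&(x>.33)&(x<.46)&(y<-.17)&(y>-.45);rect(m,'ledge')
m=(z>.012)&(z<.03)&(x>.45)&(x<.8)&(y<.12)&(y>-.15);rect(m,'trayrim')
m=(z>.16)&(z<.3)&(x>.3)&(x<.7)&(y<.52)&(y>.1)
rect(m,'cover'); print(np.histogram(z[(x>.3)&(x<.65)&(y<.5)&(y>.12)],np.arange(-.01,.26,.01)))
E
```

```text
('plat', 0.095) 3256 ((530.8162841796875, -332.6539611816406), (201.76010131835938, 199.2620391845703), 85.13335418701172)
('plat', 0.115) 785 ((531.574462890625, -333.1596984863281), (202.21719360351562, 200.8427734375), 85.0758285522461)
lid 287 ((553.7616577148438, -286.37774658203125), (51.65375518798828, 50.88975143432617), 86.93511199951172)
lid 293 ((525.83740234375, -378.97332763671875), (50.72992706298828, 51.05364990234375), 2.5973434448242188)
ledge 868 ((404.19195556640625, -326.2359619140625), (243.86402893066406, 109.87777709960938), 89.9925537109375)
trayrim 341 ((633.2830200195312, -31.20305633544922), (180.19789123535156, 241.35540771484375), 89.8342514038086)
cover 9196 ((486.4953918457031, 364.13690185546875), (294.42095947265625, 292.7650146484375), 75.99494934082031)
(array([1815, 2398,   63,   71,  267, 1421,  477,   95,  102,  175,   48,
         99,  108,   47,   45,   46,   21,    9,  128, 8397,  117,   13,
         15,    7,   69,   83]), array([-0.01,  0.  ,  0.01,  0.02,  0.03,  0.04,  0.05,  0.06,  0.07,
        0.08,  0.09,  0.1 ,  0.11,  0.12,  0.13,  0.14,  0.15,  0.16,
        0.17,  0.18,  0.19,  0.2 ,  0.21,  0.22,  0.23,  0.24,  0.25]))
```

View pics/t1.png

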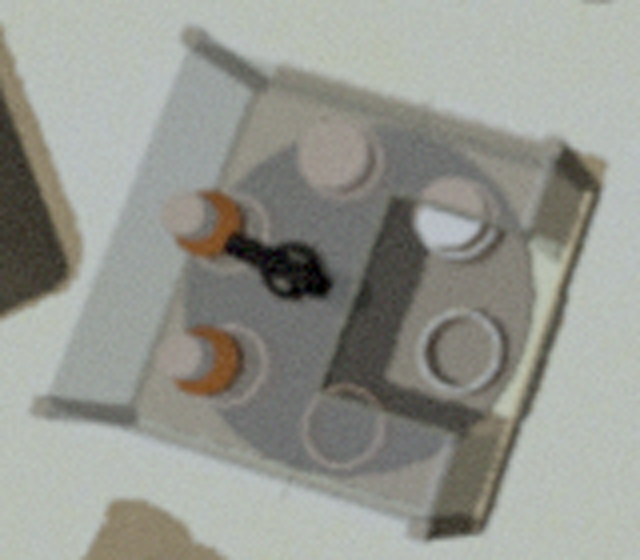

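View pics/s1.png

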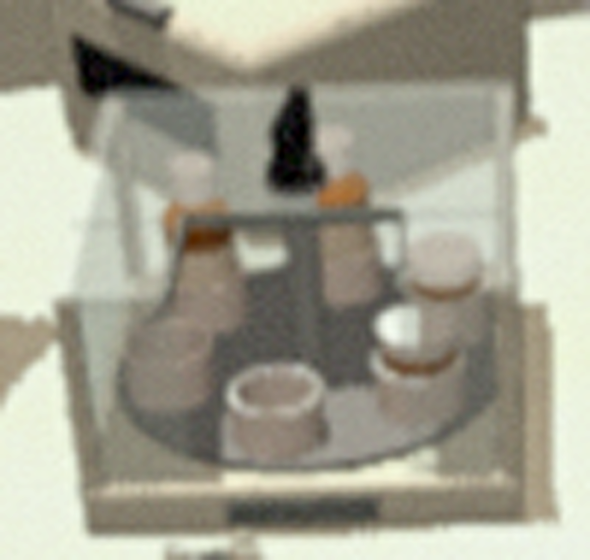

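Top crop: tall bottles at about (190,215) and (190,355), squat jars at (340,160) and (455,220), with empty wells at (462,350) and (343,425). The front opening is on the right, and only two bottles are present. The finished jars are the white-lidded ones on the platform, at original pixels (217,419) and (229,452). The pink jar (169,404) and blue jar (228,491) are off the shaker and are look-alikes, so they stay. Both platform jars are already clear in the full view.

>>> jog_arm([
  [1.85, -4.15, 0, -0.73],
  [1.85, -4.15, 0, -0.73],
  [1.85, -4.15, 0, -0.73],
  [1.85, -4.15, 0, -0.73],
  [1.85, -4.15, 0, -0.73],
], grip=8.5)

```text
time: 1.82
tcp_pos: [0.2765, 0.3362, 0.2485]
ee_rot: [0.347, 0.938, 0.0, 0.0]
contact_force: [1.0, -0.5, -0.3]
opening: 0.085
grasp_force: 0.0
```

>>> jog_arm([
  [1.85, -4.15, 0, -0.73],
  [1.85, -4.15, 0, -0.73],
  [1.85, -4.15, 0, -0.73],
  [1.85, -4.15, 0, -0.73],
  [1.85, -4.15, 0, -0.73],
])

```text
time: 2.45
tcp_pos: [0.369, 0.1286, 0.2486]
ee_rot: [0.519, 0.855, 0.0, 0.0]
contact_force: [0.8, 0.3, -0.0]
opening: 0.085
grasp_force: 0.0
```

>>> jog_arm([
  [1.85, -4.15, 0, -0.73],
  [1.85, -4.15, 0, -0.73],
  [1.85, -4.15, 0, -0.73],
  [1.85, -4.15, 0, -0.73],
  [1.85, -4.15, 0, -0.73],
])

```text
time: 3.08
tcp_pos: [0.4615, -0.079, 0.2485]
ee_rot: [0.672, 0.74, 0.0, 0.0]
contact_force: [0.1, 0.0, 0.3]
opening: 0.0851
grasp_force: 0.0
```

```bash
cat >> h.py <<'E'
def rect(P,m,n):
    q=P[m][:,:2]; print(n,len(q),cv2.minAreaRect((q*1000).astype(np.float32)))
def comps(P,m,n,k=20):
    nn,l,st,c=cv2.connectedComponentsWithStats(m.astype('uint8'))
    for i in range(1,nn):
        if st[i,4]>k: rect(P,l==i,n); print('   zmed',np.median(P[l==i][:,2]),'zmax',np.max(P[l==i][:,2]),'px',c[i])
def state():
    s=r.sense();q=s['ee_rot'];R=cv2.Rodrigues
    from scipy.spatial.transform import Rotation as Ro
    M=Ro.from_quat(q).as_matrix()
    print('t',round(s['time'],2),'tcp',np.round(s['tcp_pos'],4),'close',round(np.degrees(np.arctan2(M[1,1],M[0,1])),1),'tilt',np.round(M[:,2],3),'j',np.round(s['joint_positions'],2),'op',round(s['opening'],4),'gf',round(s['grasp_force'],1),'F',np.round(s['contact_force'],1))
E
python3 - <<'E'
from h import *
np.set_printoptions(precision=3,suppress=True)
state()
d=look('top');P=cloud(d);x,y,z=P[...,0],P[...,1],P[...,2]
m=(z>.15)&(z<.17)&(x>.35)&(x<.7)&(y<-.17)&(y>-.47); comps(P,m,'lid')
m=(z>.2)&(z<.26)&(x>.4)&(x<.6)&(y<.46)&(y>.26); comps(P,m,'knob',10)
m=(z>.235)&(z<.26)&(x>.4)&(x<.6)&(y<.46)&(y>.26); comps(P,m,'knobtop',10)
m=(z>.178)&(z<.19)&(x>.3)&(x<.7)&(y<.6)&(y>.15); comps(P,m,'cover',100)
for q in [(237,158),(213,217)]: print(dep(d,q))
s=look('side');S=cloud(s);x,y,z=S[...,0],S[...,1],S[...,2]
m=(z>.2)&(z<.26)&(x>.4)&(x<.6)&(y<.46)&(y>.26); comps(S,m,'knobS',10)
g=np.array([atz(d,(160+p[1]/4,110+p[0]/4),zz)[:2] for p,zz in [((462,350),.084),((343,425),.084),((340,155),.11),((452,215),.11),((186,358),.168),((187,217),.168)]])
print(g); 
c=g[:,0]+0
E
```

```text
t 3.08 tcp [ 0.462 -0.079  0.248] close 5.5 tilt [ 0.001  0.    -1.   ] j [-0.32  0.11  1.72  0.    1.31 -0.42] op 0.0851 gf 0.0 F [0.1 0.  0.3]
lid 286 ((553.488525390625, -285.4684143066406), (51.198856353759766, 51.62269592285156), 0.7106810212135315)
   zmed 0.1620787005411092 zmax 0.16848686343263375 px [418.895 214.997]
lid 292 ((525.9072265625, -379.221923828125), (51.15228271484375, 51.50110626220703), 0.8352446556091309)
   zmed 0.16213064009376482 zmax 0.16739856790227084 px [451.979 225.911]
knob 187 ((485.9759216308594, 362.8716125488281), (64.88269805908203, 21.15997886657715), 61.58897018432617)
   zmed 0.23927249618546603 zmax 0.2441802170691064 px [179.011 225.529]
knobtop 147 ((486.665283203125, 362.92572021484375), (63.658931732177734, 15.003612518310547), 66.88493347167969)
   zmed 0.24015974603274512 zmax 0.2441802170691064 px [176.966 224.701]
cover 8982 ((486.66748046875, 364.47705078125), (293.90118408203125, 292.4575500488281), 75.76891326904297)
   zmed 0.18440884592733514 zmax 0.18995229290354962 px [177.246 228.124]
[0.457 0.431 0.184]
[0.543 0.297 0.111]
knobS 106 ((491.2644348144531, 361.21075439453125), (68.7109146118164, 28.952173233032227), 54.01591491699219)
   zmed 0.22799619849501984 zmax 0.24629040450077583 px [269.217 132.811]
[[0.445 0.269]
 [0.386 0.351]
 [0.583 0.367]
 [0.541 0.279]
 [0.425 0.438]
 [0.522 0.45 ]]
```

>>> jog_arm([
  [1.83, -4.14, 0, -0.75],
  [1.83, -4.14, 0, -0.75],
  [1.83, -4.14, 0, -0.75],
  [1.83, -4.14, 0, -0.75],
  [1.83, -4.14, 0, -0.75],
])

```text
time: 3.8
tcp_pos: [0.553, -0.2848, 0.2484]
ee_rot: [0.803, 0.595, 0.0, -0.0]
contact_force: [0.8, 0.2, -0.2]
opening: 0.0852
grasp_force: 0.0
```

>>> jog_arm([
  [0, 0, -3, 0],
  [0, 0, -3, 0],
  [0, 0, -2, 0],
  [0, 0, -1.8, 0],
  [0, 0, 0, 0],
])

```text
time: 4.42
tcp_pos: [0.5515, -0.2831, 0.1489]
ee_rot: [0.803, 0.596, -0.001, -0.002]
contact_force: [-0.3, 0.4, -0.5]
opening: 0.0849
grasp_force: 0.0
```

>>> jog_arm([
  [0, 0, 0, 0],
  [0, 0, 0, 0],
  [0, 0, 0, 0],
  [0, 0, 0, 0],
  [0, 0, 0, 0],
], grip=3)

```text
time: 5.05
tcp_pos: [0.5533, -0.2849, 0.1519]
ee_rot: [0.803, 0.596, 0.001, 0.001]
contact_force: [-0.0, -0.4, 5.7]
opening: 0.0513
grasp_force: 62.4
```

>>> jog_arm([
  [0, 0, 1, 0],
  [0, 0, 2, 0],
  [0, 0, 2, 0],
  [0, 0, 2, 0],
  [0, 0, 1, 0],
])

```text
time: 5.68
tcp_pos: [0.5527, -0.2847, 0.2315]
ee_rot: [0.803, 0.596, 0.0, 0.001]
contact_force: [0.9, 0.2, -0.7]
opening: 0.0511
grasp_force: 62.7
```

>>> jog_arm([
  [0.5, 3.5, 0, 0],
  [0.7, 5, 0, 0],
  [0.8, 6, 0, 0],
  [0.7, 5, 0, 0],
  [0.5, 4, 0, 0],
])

```text
time: 6.3
tcp_pos: [0.5841, -0.0474, 0.2299]
ee_rot: [0.803, 0.597, -0.0, -0.0]
contact_force: [0.9, -1.1, -1.5]
opening: 0.0513
grasp_force: 62.7
```

>>> jog_arm([
  [0, 0, -4, 0],
  [0, 0, -5, 0],
  [0, 0, -4, 0],
  [0, 0, -3, 0],
  [0, 0, -1, 0],
])

```text
time: 6.92
tcp_pos: [0.5828, -0.0492, 0.0581]
ee_rot: [0.803, 0.596, -0.002, -0.002]
contact_force: [-0.4, -0.9, -1.3]
opening: 0.0513
grasp_force: 62.7
```

>>> jog_arm([
  [0, 0, -0.3, 0],
  [0, 0, -0.2, 0],
  [0, 0, 0, 0],
  [0, 0, 0, 0],
  [0, 0, 0, 0],
])

```text
time: 7.55
tcp_pos: [0.5847, -0.0496, 0.0558]
ee_rot: [0.803, 0.596, 0.0, 0.0]
contact_force: [0.3, 0.0, -1.6]
opening: 0.051
grasp_force: 62.7
```

>>> jog_arm([
  [0, 0, 0, 0],
  [0, 0, 0, 0],
  [0, 0, 0, 0],
  [0, 0, 0, 0],
  [0, 0, 0, 0],
], grip=8.5)

```text
time: 8.18
tcp_pos: [0.5845, -0.0495, 0.0553]
ee_rot: [0.803, 0.596, 0.0, 0.0]
contact_force: [-0.1, 0.1, 0.4]
opening: 0.0848
grasp_force: 0.0
```

>>> jog_arm([
  [0, 0, 2, 0],
  [0, 0, 4, 0],
  [0, 0, 5, 0],
  [0, 0, 4, 0],
  [0, 0, 3, 0],
])

```text
time: 8.8
tcp_pos: [0.5849, -0.0496, 0.2375]
ee_rot: [0.803, 0.596, 0.001, 0.001]
contact_force: [0.5, -0.1, -0.3]
opening: 0.0851
grasp_force: 0.0
```

```bash
python3 - <<'E'
from h import *
state()
d=look('side');P=cloud(d);x,y,z=P[...,0],P[...,1],P[...,2]
m=(z>.153)&(z<.17)&(x>.35)&(x<.7)&(y<-.17)&(y>-.47); comps(P,m,'lid')
m=(z>.06)&(z<.08)&(x>.48)&(x<.75)&(y<.1)&(y>-.15); comps(P,m,'tray jar',10)
E
```

```text
t 8.8 tcp [ 0.5849 -0.0496  0.2375] close -16.8 tilt [ 0.002 -0.001 -1.   ] j [-0.2   0.3   1.5  -0.    1.34  0.09] op 0.0851 gf 0.0 F [ 0.5 -0.1 -0.3]
lid 268 ((527.8096313476562, -380.7900695800781), (52.42141342163086, 51.79982376098633), 44.471065521240234)
   zmed 0.16402594840276188 zmax 0.16885647065155077 px [339.59328358 272.21268657]
tray jar 141 ((586.3419189453125, -51.454986572265625), (55.72927474975586, 47.85594177246094), 73.47758483886719)
   zmed 0.06728596796648913 zmax 0.07325869203042827 px [324.94326241 223.21985816]
```

>>> jog_arm([
  [-1, -5.5, 0, 0],
  [-1, -5.5, 0, 0],
  [-1, -5.5, 0, 0],
  [-1, -5.5, 0, 0],
  [-1, -5.5, 0, 0],
])

```text
time: 9.48
tcp_pos: [0.534, -0.3262, 0.235]
ee_rot: [0.803, 0.596, 0.0, -0.0]
contact_force: [-0.2, -0.1, 0.4]
opening: 0.0849
grasp_force: 0.0
```

>>> jog_arm([
  [-0.8, -5.5, 0, 0],
  [0, 0, -2, 0],
  [0, 0, -3, 0],
  [0, 0, -2, 0],
  [0, 0, -1.6, 0],
])

```text
time: 10.1
tcp_pos: [0.5261, -0.3793, 0.1478]
ee_rot: [0.803, 0.596, -0.0, -0.001]
contact_force: [-0.8, 0.1, -0.3]
opening: 0.0851
grasp_force: 0.0
```

>>> jog_arm([
  [0, 0, 0, 0],
  [0, 0, 0, 0],
  [0, 0, 0, 0],
  [0, 0, 0, 0],
  [0, 0, 0, 0],
], grip=3)

```text
time: 10.72
tcp_pos: [0.527, -0.3799, 0.1503]
ee_rot: [0.803, 0.596, 0.0, 0.001]
contact_force: [-0.9, 0.4, 2.7]
opening: 0.0514
grasp_force: 62.6
```

>>> jog_arm([
  [0, 0, 1, 0],
  [0, 0, 2, 0],
  [0, 0, 2, 0],
  [0, 0, 2, 0],
  [0, 0, 1, 0],
])

```text
time: 11.35
tcp_pos: [0.5267, -0.3797, 0.2306]
ee_rot: [0.803, 0.596, 0.0, 0.001]
contact_force: [-0.3, -0.6, -0.9]
opening: 0.051
grasp_force: 62.6
```

>>> jog_arm([
  [1.6, 3.6, 0, 0],
  [2.2, 5, 0, 0],
  [2.2, 5, 0, 0],
  [2.2, 5, 0, 0],
  [2.2, 5, 0, 0],
])

```text
time: 11.98
tcp_pos: [0.6307, -0.1419, 0.2289]
ee_rot: [0.803, 0.596, -0.0, -0.0]
contact_force: [1.0, 0.1, -0.8]
opening: 0.0513
grasp_force: 62.6
```

>>> jog_arm([
  [2.2, 5, 0, 0],
  [2.2, 5, 0, 0],
  [1.5, 3.4, 0, 0],
  [0, 0, -3, 0],
  [0, 0, -4, 0],
])

```text
time: 12.6
tcp_pos: [0.6903, -0.0086, 0.1592]
ee_rot: [0.802, 0.597, 0.001, 0.001]
contact_force: [0.7, 0.4, -1.6]
opening: 0.051
grasp_force: 62.7
```

>>> jog_arm([
  [0, 0, -4, 0],
  [0, 0, -4, 0],
  [0, 0, -2, 0],
  [0, 0, -0.5, 0],
  [0, 0, 0, 0],
])

```text
time: 13.22
tcp_pos: [0.6892, -0.0095, 0.0542]
ee_rot: [0.803, 0.596, -0.0, -0.0]
contact_force: [1.0, 0.7, -2.0]
opening: 0.0513
grasp_force: 62.9
```

>>> jog_arm([
  [0, 0, 0, 0],
  [0, 0, 0, 0],
  [0, 0, 0, 0],
  [0, 0, 0, 0],
  [0, 0, 0, 0],
])

```text
time: 13.85
tcp_pos: [0.6895, -0.0095, 0.0543]
ee_rot: [0.803, 0.596, 0.0, 0.0]
contact_force: [0.4, -0.5, -1.2]
opening: 0.0515
grasp_force: 62.9
```

>>> jog_arm([
  [0, 0, 0, 0],
  [0, 0, 0, 0],
  [0, 0, 0, 0],
  [0, 0, 0, 0],
  [0, 0, 0, 0],
], grip=8.5)

```text
time: 14.48
tcp_pos: [0.6895, -0.0095, 0.0544]
ee_rot: [0.803, 0.596, 0.0, 0.0]
contact_force: [-0.5, 0.2, 0.4]
opening: 0.0849
grasp_force: 0.0
```

>>> jog_arm([
  [0, 0, 3, 0],
  [0, 0, 5, 0],
  [0, 0, 6, 0],
  [0, 0, 6, 0],
  [0, 0, 5, 0],
])

```text
time: 15.1
tcp_pos: [0.6896, -0.0095, 0.3073]
ee_rot: [0.803, 0.596, 0.001, 0.001]
contact_force: [0.8, -0.4, 0.2]
opening: 0.0849
grasp_force: 0.0
```

>>> jog_arm([
  [-2.5, 4.6, 0, -0.2],
  [-2.5, 4.6, 0, -0.2],
  [-2.5, 4.6, 0, -0.2],
  [-2.5, 4.6, 0, -0.2],
  [-2.5, 4.6, 0, -0.2],
])

```text
time: 15.72
tcp_pos: [0.5635, 0.2218, 0.3045]
ee_rot: [0.833, 0.553, 0.0, 0.0]
contact_force: [0.3, 0.5, -0.4]
opening: 0.0853
grasp_force: 0.0
```

>>> jog_arm([
  [-2.6, 4.7, 0, 0],
  [-2.6, 4.7, 0, 0],
  [-2.6, 4.8, 0, 0],
  [0, 0, 0, 0],
  [0, 0, 0, 0],
])

```text
time: 16.35
tcp_pos: [0.4865, 0.3622, 0.3043]
ee_rot: [0.833, 0.554, -0.0, 0.001]
contact_force: [0.6, -1.1, -0.5]
opening: 0.0852
grasp_force: 0.0
```

```bash
python3 - <<'E'
from h import *
state()
d=look('side');P=cloud(d);x,y,z=P[...,0],P[...,1],P[...,2]
m=(z>.05)&(z<.08)&(x>.48)&(x<.78)&(y<.1)&(y>-.15); comps(P,m,'tray jar',10)
E
```

```text
t 16.35 tcp [0.4865 0.3622 0.3043] close -22.8 tilt [ 0.001 -0.001 -1.   ] j [ 0.53  0.3   1.33 -0.    1.51  0.92] op 0.0852 gf 0.0 F [ 0.6 -1.1 -0.5]
tray jar 159 ((690.6871948242188, -11.669792175292969), (52.902591705322266, 49.634010314941406), 71.16036224365234)
   zmed 0.06689411383677524 zmax 0.07321681130247597 px [349.89937107 211.67924528]
tray jar 169 ((586.0996704101562, -51.386260986328125), (56.28289031982422, 47.920867919921875), 72.30184173583984)
   zmed 0.0665655967287371 zmax 0.07553229056999833 px [324.95266272 224.20118343]
```

>>> jog_arm([
  [0, 0.13, -3, 0],
  [0, 0, -3, 0],
  [0, 0, -1.5, 0],
  [0, 0, -0.9, 0],
  [0, 0, 0, 0],
])

```text
time: 17.02
tcp_pos: [0.4869, 0.3634, 0.2203]
ee_rot: [0.833, 0.553, -0.0, 0.0]
contact_force: [-0.2, 0.7, 0.1]
opening: 0.0849
grasp_force: 0.0
```

>>> jog_arm([
  [0, 0, 0, 0],
  [0, 0, 0, 0],
  [0, 0, 0, 0],
  [0, 0, 0, 0],
  [0, 0, 0, 0],
], grip=1)

```text
time: 17.65
tcp_pos: [0.4862, 0.364, 0.2208]
ee_rot: [0.833, 0.553, 0.0, -0.0]
contact_force: [-2.9, 0.4, 3.1]
opening: 0.0156
grasp_force: 60.4
```

>>> jog_arm([
  [0, 0, 0, 0.3],
  [0, 0, 0, 0.7],
  [0, 0, 0, 0.9],
  [0, 0, 0, 0.9],
  [0, 0, 0, 0.9],
])

```text
time: 18.27
tcp_pos: [0.4862, 0.364, 0.2208]
ee_rot: [0.709, 0.705, 0.0, -0.0]
contact_force: [-3.3, 1.4, 4.2]
opening: 0.0153
grasp_force: 60.6
```

>>> jog_arm([
  [0, 0, 0, 0.9],
  [0, 0, 0, 0.9],
  [0, 0, 0, 0.9],
  [0, 0, 0, 0.9],
  [0, 0, 0, 0.9],
])

```text
time: 18.9
tcp_pos: [0.4863, 0.3641, 0.2208]
ee_rot: [0.525, 0.851, 0.0, -0.0]
contact_force: [-2.0, 1.1, 3.9]
opening: 0.0154
grasp_force: 60.6
```

```bash
python3 -c "
from h import *
state()"
```

```text
t 18.9 tcp [0.4863 0.3641 0.2208] close 26.6 tilt [ 0.     0.001 -1.   ] j [0.53 0.34 1.48 0.   1.32 0.06] op 0.0154 gf 60.6 F [-2.   1.1  3.9]
```

>>> jog_arm([
  [0, 0, 0, 0.9],
  [0, 0, 0, 0.9],
  [0, 0, 0, 0.9],
  [0, 0, 0, 0.9],
  [0, 0, 0, 0.9],
])

```text
time: 19.52
tcp_pos: [0.4864, 0.3641, 0.2208]
ee_rot: [0.312, 0.95, 0.0, -0.0]
contact_force: [-2.0, 2.1, 4.0]
opening: 0.0154
grasp_force: 60.6
```

>>> jog_arm([
  [0, 0, 0, 0.9],
  [0, 0, 0, 0.9],
  [0, 0, 0, 0.9],
  [0, 0, 0, 0.9],
  [0, 0, 0, 0.9],
])

```text
time: 20.15
tcp_pos: [0.4864, 0.3642, 0.2208]
ee_rot: [0.082, 0.997, 0.001, 0.0]
contact_force: [-1.9, 0.9, 3.4]
opening: 0.0154
grasp_force: 60.6
```

>>> jog_arm([
  [0, 0, 0, 0.9],
  [0, 0, 0, 0.9],
  [0, 0, 0, 0.9],
  [0, 0, 0, 0.9],
  [0, 0, 0, 0.6],
])

```text
time: 20.78
tcp_pos: [0.4864, 0.3643, 0.2208]
ee_rot: [-0.137, 0.991, 0.001, 0.0]
contact_force: [-2.2, 1.2, 3.8]
opening: 0.0153
grasp_force: 60.6
```

>>> jog_arm([
  [0, 0, 0, 0],
  [0, 0, 0, 0],
  [0, 0, 0, 0],
  [0, 0, 0, 0],
  [0, 0, 0, 0],
])

```text
time: 21.4
tcp_pos: [0.4864, 0.3642, 0.2208]
ee_rot: [-0.136, 0.991, 0.001, 0.0]
contact_force: [-2.5, 2.3, 5.9]
opening: 0.0153
grasp_force: 60.6
```

>>> jog_arm([
  [0, 0, 0, 0],
  [0, 0, 0, 0],
  [0, 0, 0, 0],
  [0, 0, 0, 0],
  [0, 0, 0, 0],
], grip=8.5)

```text
time: 22.02
tcp_pos: [0.4866, 0.3637, 0.2203]
ee_rot: [-0.136, 0.991, -0.0, 0.0]
contact_force: [0.3, -0.1, 0.0]
opening: 0.0854
grasp_force: 0.0
```

>>> jog_arm([
  [0, 0, 2, 0],
  [0, 0, 4, 0],
  [0, 0, 4, 0],
  [0, 0, 4, 0],
  [0, 0, 2, 0],
])

```text
time: 22.65
tcp_pos: [0.487, 0.364, 0.3832]
ee_rot: [-0.136, 0.991, 0.001, 0.002]
contact_force: [-0.6, 0.7, -0.0]
opening: 0.0849
grasp_force: 0.0
```

```bash
python3 - <<'E'
from h import *
np.set_printoptions(precision=3,suppress=True)
state()
d=look('top');P=cloud(d);x,y,z=P[...,0],P[...,1],P[...,2]
s=look('side');S=cloud(s)
for n,C in (('top',P),('side',S)):
    x,y,z=C[...,0],C[...,1],C[...,2]
    m=(z>.145)&(z<.174)&(x>.4)&(x<.53)&(y<.32)&(y>.22); comps(C,m,'cap'+n,5)
a=cv2.resize(d['frame'][160:300,110:270],(640,560),interpolation=cv2.INTER_CUBIC)[:,:,::-1]
cv2.imwrite('pics/t2.png',np.clip(a*1.3,0,255).astype('uint8'))
E
```

```text
t 22.65 tcp [0.487 0.364 0.383] close 105.6 tilt [ 0.004  0.002 -1.   ] j [ 0.53  0.29  1.17 -0.    1.68 -1.32] op 0.0849 gf 0.0 F [-0.6  0.7 -0. ]
captop 119 ((460.2740478515625, 265.823974609375), (30.197683334350586, 26.790924072265625), 1.658988118171692)
   zmed 0.16763955882966688 zmax 0.17280522605084558 px [220.294 239.387]
capside 76 ((463.0035095214844, 264.5587158203125), (31.932085037231445, 35.881004333496094), 2.0606296062469482)
   zmed 0.16603447225727813 zmax 0.17383189989454176 px [268.882 159.645]
```

View pics/t2.png

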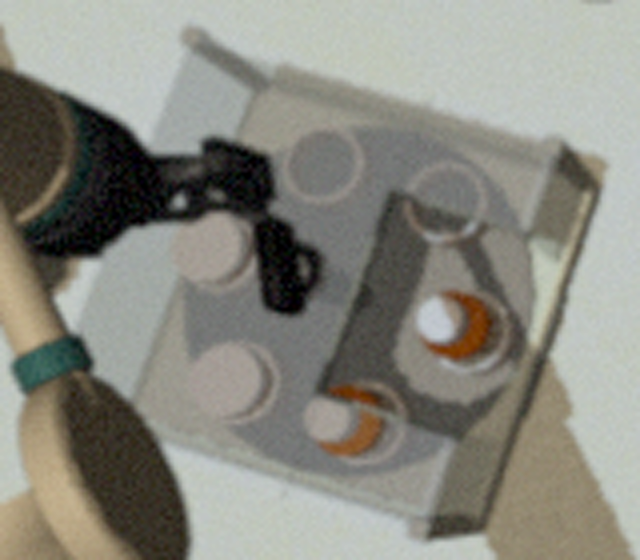

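>>> jog_arm([
  [-0.5, -2, 0, -1],
  [-0.5, -2, 0, -1],
  [-0.5, -2, 0, -1],
  [-0.5, -2, 0, -1],
  [-0.65, -1.85, 0, -1],
], grip=6.5)

```text
time: 23.38
tcp_pos: [0.4594, 0.2643, 0.3787]
ee_rot: [0.127, 0.992, -0.001, -0.001]
contact_force: [-0.2, 0.2, 0.4]
opening: 0.0652
grasp_force: 0.0
```

>>> jog_arm([
  [0, 0, 0, -1],
  [0, 0, 0, -1],
  [0, 0, 0, -1],
  [0, 0, 0, -1],
  [0, 0, 0, -1],
])

```text
time: 24.0
tcp_pos: [0.4595, 0.265, 0.3788]
ee_rot: [0.38, 0.925, -0.001, -0.001]
contact_force: [0.0, -0.9, 0.3]
opening: 0.0651
grasp_force: 0.0
```

>>> jog_arm([
  [0, 0, 0, -1],
  [0, 0, 0, -1],
  [0, 0, 0, -1],
  [0, 0, 0, -1],
  [0, 0, 0, -1],
])

```text
time: 24.62
tcp_pos: [0.4595, 0.265, 0.3787]
ee_rot: [0.606, 0.795, -0.001, -0.001]
contact_force: [0.2, -0.7, 0.7]
opening: 0.0648
grasp_force: 0.0
```

>>> jog_arm([
  [0, 0, 0, -1],
  [0, 0, 0, -1],
  [0, 0, 0, -1],
  [0, 0, 0, -1],
  [0, 0, 0, -1],
])

```text
time: 25.25
tcp_pos: [0.4595, 0.2651, 0.3788]
ee_rot: [0.791, 0.611, -0.001, -0.0]
contact_force: [-0.3, 0.1, -0.4]
opening: 0.0648
grasp_force: 0.0
```

>>> jog_arm([
  [0, 0, -4, 0],
  [0, 0, -5, 0],
  [0, 0, -4, 0],
  [0, 0, 0, 0],
  [0, 0, 0, 0],
])

```text
time: 25.88
tcp_pos: [0.4607, 0.2655, 0.2513]
ee_rot: [0.79, 0.613, 0.001, 0.0]
contact_force: [0.4, 0.3, 0.1]
opening: 0.0652
grasp_force: 0.0
```

```bash
python3 -c "
from h import *
state()"
```

```text
t 25.88 tcp [0.4607 0.2655 0.2513] close -14.4 tilt [ 0.001  0.001 -1.   ] j [ 0.39  0.21  1.59 -0.    1.34  0.64] op 0.0652 gf 0.0 F [0.4 0.3 0.1]
```

>>> jog_arm([
  [0, 0, -3, 0],
  [0, 0, -3, 0],
  [0, 0, -2.5, 0],
  [0, 0, -1.3, 0],
  [0, 0, 0, 0],
])

```text
time: 26.5
tcp_pos: [0.4605, 0.2655, 0.1529]
ee_rot: [0.79, 0.613, 0.0, 0.0]
contact_force: [0.4, 0.1, 1.2]
opening: 0.0651
grasp_force: 0.0
```

>>> jog_arm([
  [0, 0, 0, 0],
  [0, 0, 0, 0],
  [0, 0, 0, 0],
  [0, 0, 0, 0],
  [0, 0, 0, 0],
], grip=1.5)

```text
time: 27.12
tcp_pos: [0.4608, 0.2657, 0.1537]
ee_rot: [0.79, 0.613, 0.001, 0.0]
contact_force: [-0.8, 0.2, 6.4]
opening: 0.0304
grasp_force: 59.1
```

>>> jog_arm([
  [0, 0, 0.8, 0],
  [0, 0, 1.2, 0],
  [0, 0, 1.5, 0],
  [0, 0, 1.5, 0],
  [0, 0, 2, 0],
])

```text
time: 27.75
tcp_pos: [0.4598, 0.2652, 0.2234]
ee_rot: [0.79, 0.613, -0.0, -0.0]
contact_force: [0.8, -0.7, -2.8]
opening: 0.0302
grasp_force: 59.5
```

>>> jog_arm([
  [0, 0, 2.5, 0],
  [0, 0, 2.5, 0],
  [0, 0, 2.5, 0],
  [0, 0, 2, 0],
  [0, 0, 1.5, 0],
])

```text
time: 28.38
tcp_pos: [0.4601, 0.2653, 0.3341]
ee_rot: [0.79, 0.613, 0.001, 0.0]
contact_force: [0.5, 0.6, -2.3]
opening: 0.0305
grasp_force: 59.5
```

```bash
python3 - <<'E'
from h import *
state()
s=look('side','s3',1.0)
E
```

```text
t 28.38 tcp [0.4601 0.2653 0.3341] close -14.4 tilt [ 0.002  0.001 -1.   ] j [ 0.39  0.17  1.44 -0.    1.53  0.64] op 0.0305 gf 59.5 F [ 0.5  0.6 -2.3]
```

View pics/s3.png

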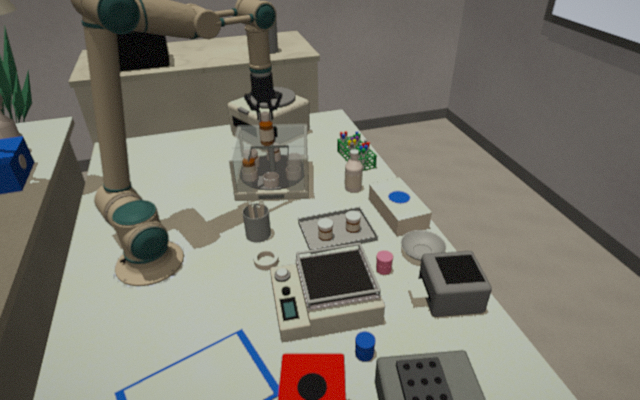

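>>> jog_arm([
  [0.2, -2, 0, 0],
  [0.4, -3.5, 0, 0],
  [0.5, -5, 0, 0],
  [0.5, -5, 0, 0],
  [0.5, -5, 0, 0],
])

```text
time: 29.05
tcp_pos: [0.4801, 0.0576, 0.3313]
ee_rot: [0.79, 0.613, -0.001, -0.0]
contact_force: [0.5, -0.4, -1.5]
opening: 0.0306
grasp_force: 59.6
```

>>> jog_arm([
  [0.5, -5, 0, 0],
  [0.5, -5, 0, 0],
  [0.5, -5, 0, 0],
  [0.5, -5, 0, 0],
  [0.5, -5, 0, 0],
])

```text
time: 29.68
tcp_pos: [0.5046, -0.1921, 0.3312]
ee_rot: [0.79, 0.612, -0.001, -0.001]
contact_force: [1.6, 0.3, -2.1]
opening: 0.0305
grasp_force: 59.6
```

>>> jog_arm([
  [0.6, -5, 0, 0],
  [0.6, -5, 0, 0],
  [0.6, -4.5, 0, 0],
  [0.5, -3, 0, 0],
  [0.2, -1.3, 0, 0],
])

```text
time: 30.3
tcp_pos: [0.5296, -0.3799, 0.3305]
ee_rot: [0.791, 0.612, -0.001, -0.001]
contact_force: [0.2, 1.2, -2.6]
opening: 0.0302
grasp_force: 59.6
```

>>> jog_arm([
  [0, 0, -2, 0],
  [0, 0, -3, 0],
  [0, 0, -3, 0],
  [0, 0, -2, 0],
  [0, 0, -1.5, 0],
])

```text
time: 30.92
tcp_pos: [0.5301, -0.3767, 0.2159]
ee_rot: [0.79, 0.613, -0.0, -0.001]
contact_force: [0.1, 1.4, -2.4]
opening: 0.0304
grasp_force: 59.8
```

>>> jog_arm([
  [0, 0, -0.7, 0],
  [0, 0, -0.3, 0],
  [0, 0, 0, 0],
  [0, 0, 0, 0],
  [0, 0, 0, 0],
])

```text
time: 31.55
tcp_pos: [0.5312, -0.3779, 0.2079]
ee_rot: [0.79, 0.613, 0.0, 0.001]
contact_force: [0.6, 0.3, -2.1]
opening: 0.0302
grasp_force: 59.8
```

```bash
python3 -c "
from h import *
state()"
```

```text
t 31.55 tcp [ 0.5312 -0.3779  0.2079] close -14.4 tilt [ 0.001 -0.001 -1.   ] j [-0.73  0.41  1.4   0.    1.33 -0.47] op 0.0302 gf 59.8 F [ 0.6  0.3 -2.1]
```

>>> jog_arm([
  [0, 0, -0.2, 0],
  [0, 0, 0, 0],
  [0, 0, 0, 0],
  [0, 0, 0, 0],
  [0, 0, 0, 0],
])

```text
time: 32.17
tcp_pos: [0.5312, -0.3779, 0.2058]
ee_rot: [0.79, 0.613, 0.0, 0.001]
contact_force: [-0.4, 0.3, 3.3]
opening: 0.0302
grasp_force: 60.1
```

>>> jog_arm([
  [0, 0, 0, 0],
  [0, 0, 0, 0],
  [0, 0, 0, 0],
  [0, 0, 0, 0],
  [0, 0, 0, 0],
], grip=7)

```text
time: 32.8
tcp_pos: [0.531, -0.3777, 0.2052]
ee_rot: [0.79, 0.613, 0.0, -0.0]
contact_force: [0.8, 0.4, -0.8]
opening: 0.0701
grasp_force: 0.0
```

>>> jog_arm([
  [0, 0, 1, 0],
  [0, 0, 2, 0],
  [0, 0, 3, 0],
  [0, 0, 4, 0],
  [0, 0, 1, 0],
])

```text
time: 33.42
tcp_pos: [0.5319, -0.3786, 0.3193]
ee_rot: [0.79, 0.613, 0.001, 0.003]
contact_force: [0.6, -0.0, 0.3]
opening: 0.0697
grasp_force: 0.0
```

>>> jog_arm([
  [-0.3, 5, 0, -0.67],
  [-0.3, 5, 0, -0.67],
  [-0.3, 5, 0, -0.67],
  [-0.3, 5, 0, -0.67],
  [-0.3, 5, 0, -0.67],
])

```text
time: 34.05
tcp_pos: [0.5154, -0.126, 0.3148]
ee_rot: [0.886, 0.464, -0.0, -0.0]
contact_force: [0.1, 0.6, 0.2]
opening: 0.0698
grasp_force: 0.0
```

>>> jog_arm([
  [-0.3, 5, 0, -0.67],
  [-0.3, 5, 0, -0.67],
  [-0.3, 5, 0, -0.67],
  [-0.3, 5, 0, -0.67],
  [-0.3, 5, 0, -0.67],
])

```text
time: 34.67
tcp_pos: [0.5003, 0.1238, 0.3149]
ee_rot: [0.953, 0.303, -0.0, 0.0]
contact_force: [0.5, -0.5, 0.2]
opening: 0.0699
grasp_force: 0.0
```

>>> jog_arm([
  [-0.3, 5, 0, -0.66],
  [-0.3, 5, 0, -0.66],
  [-0.3, 5, 0, -0.66],
  [-0.3, 5, 0, -0.66],
  [-0.3, 4.2, 0, -0.66],
])

```text
time: 35.3
tcp_pos: [0.4853, 0.366, 0.3146]
ee_rot: [0.991, 0.135, -0.001, 0.0]
contact_force: [-0.6, -0.4, -0.4]
opening: 0.0697
grasp_force: 0.0
```

```bash
python3 - <<'E'
from h import *
state()
d=look('top');P=cloud(d);x,y,z=P[...,0],P[...,1],P[...,2]
m=(z>.2)&(z<.23)&(x>.4)&(x<.65)&(y<-.2)&(y>-.47); comps(P,m,'cap')
s=look('side');S=cloud(s);x,y,z=S[...,0],S[...,1],S[...,2]
m=(z>.205)&(z<.23)&(x>.4)&(x<.65)&(y<-.2)&(y>-.47); comps(S,m,'cap')
m=(z>.05)&(z<.08)&(x>.48)&(x<.78)&(y<.1)&(y>-.15); comps(S,m,'tray jar',10)
E
```

```text
t 35.3 tcp [0.4853 0.366  0.3146] close -74.5 tilt [-0.001 -0.001 -1.   ] j [ 0.53  0.3   1.31 -0.    1.53  1.83] op 0.0697 gf 0.0 F [-0.6 -0.4 -0.4]
cap 138 ((531.7042846679688, -375.9780578613281), (30.217227935791016, 31.108427047729492), 82.82334899902344)
   zmed 0.21931013066568372 zmax 0.22469586051965826 px [457.44202899 221.31884058]
cap 134 ((531.7584838867188, -377.94708251953125), (30.121156692504883, 30.068096160888672), 14.792816162109375)
   zmed 0.22117705223980744 zmax 0.22656381415249244 px [341.32089552 255.95522388]
tray jar 158 ((690.8775634765625, -41.830482482910156), (49.760459899902344, 48.83443832397461), 71.69998931884766)
   zmed 0.06704707880431177 zmax 0.07367166607715687 px [352.94936709 216.5443038 ]
tray jar 170 ((586.8726196289062, -51.490394592285156), (54.05730438232422, 49.50899887084961), 63.81496810913086)
   zmed 0.06647169672185502 zmax 0.07356965468837644 px [325.         224.18235294]
```

>>> jog_arm([
  [0.1, -0.2, -3, 0],
  [0, 0, -3, 0],
  [0, 0, -2, 0],
  [0, 0, -1.4, 0],
  [0, 0, 0, 0],
])

```text
time: 36.02
tcp_pos: [0.4865, 0.3615, 0.2203]
ee_rot: [0.991, 0.135, -0.001, 0.001]
contact_force: [0.5, 0.8, -0.3]
opening: 0.07
grasp_force: 0.0
```

>>> jog_arm([
  [0, 0, 0, 0],
  [0, 0, 0, 0],
  [0, 0, 0, 0],
  [0, 0, 0, 0],
  [0, 0, 0, 0],
], grip=1)

```text
time: 36.65
tcp_pos: [0.4868, 0.3644, 0.2224]
ee_rot: [0.991, 0.136, 0.001, -0.002]
contact_force: [-1.2, 4.3, 2.0]
opening: 0.0152
grasp_force: 60.4
```

>>> jog_arm([
  [0, 0, 0, 0.4],
  [0, 0, 0, 0.8],
  [0, 0, 0, 0.9],
  [0, 0, 0, 0.9],
  [0, 0, 0, 0.9],
])

```text
time: 37.28
tcp_pos: [0.4867, 0.3646, 0.2224]
ee_rot: [0.942, 0.335, 0.001, -0.002]
contact_force: [-2.0, 4.5, 2.1]
opening: 0.0151
grasp_force: 60.5
```

>>> jog_arm([
  [0, 0, 0, 0.9],
  [0, 0, 0, 0.9],
  [0, 0, 0, 0.9],
  [0, 0, 0, 0.9],
  [0, 0, 0, 0.9],
])

```text
time: 37.9
tcp_pos: [0.4865, 0.3648, 0.2224]
ee_rot: [0.838, 0.546, 0.001, -0.002]
contact_force: [-2.0, 5.4, 2.0]
opening: 0.0153
grasp_force: 60.5
```

>>> jog_arm([
  [0, 0, 0, 0.9],
  [0, 0, 0, 0.7],
  [0, 0, 0, 0],
  [0, 0, 0, 0],
  [0, 0, 0, 0],
])

```text
time: 38.52
tcp_pos: [0.4864, 0.3648, 0.2224]
ee_rot: [0.79, 0.613, 0.002, -0.002]
contact_force: [-2.0, 4.3, 1.8]
opening: 0.0153
grasp_force: 60.5
```

>>> jog_arm([
  [0, 0, 0, 0],
  [0, 0, 0, 0],
  [0, 0, 0, 0],
  [0, 0, 0, 0],
  [0, 0, 0, 0],
], grip=6.5)

```text
time: 39.15
tcp_pos: [0.4871, 0.3621, 0.2213]
ee_rot: [0.79, 0.613, -0.0, 0.0]
contact_force: [-0.2, -0.0, 0.4]
opening: 0.0648
grasp_force: 0.0
```

>>> jog_arm([
  [0, 0, 2, 0],
  [0, 0, 4, 0],
  [0, 0, 4, 0],
  [0, 0, 4, 0],
  [0, 0, 2, 0],
])

```text
time: 39.78
tcp_pos: [0.4875, 0.3625, 0.3841]
ee_rot: [0.79, 0.613, 0.002, 0.0]
contact_force: [0.5, 0.4, -0.7]
opening: 0.0649
grasp_force: 0.0
```

```bash
python3 - <<'E'
from h import *
state()
d=look('top');P=cloud(d)
s=look('side');S=cloud(s)
for n,C in (('top',P),('side',S)):
    x,y,z=C[...,0],C[...,1],C[...,2]
    m=(z>.145)&(z<.174)&(x>.4)&(x<.53)&(y<.32)&(y>.22); comps(C,m,'cap'+n,5)
a=cv2.resize(d['frame'][160:300,110:270],(640,560),interpolation=cv2.INTER_CUBIC)[:,:,::-1]
cv2.imwrite('pics/t4.png',np.clip(a*1.3,0,255).astype('uint8'))
E
```

```text
t 39.77 tcp [0.4875 0.3625 0.3841] close -14.4 tilt [ 0.004  0.002 -1.   ] j [ 0.52  0.28  1.17 -0.    1.69  0.78] op 0.0649 gf 0.0 F [ 0.5  0.4 -0.7]
captop 115 ((460.6558532714844, 265.77313232421875), (29.113618850708008, 27.199527740478516), 3.3355376720428467)
   zmed 0.16753527652733585 zmax 0.17384718059592133 px [220.29565217 239.30434783]
capside 73 ((462.6202697753906, 266.7933349609375), (29.355987548828125, 36.42998123168945), 20.412029266357422)
   zmed 0.1658322582054593 zmax 0.173847745342396 px [269.08219178 159.34246575]
```

View pics/t4.png

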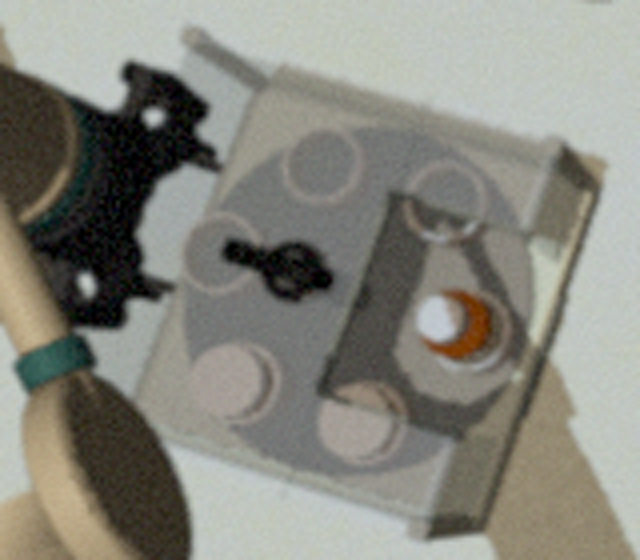

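>>> jog_arm([
  [-0.5, -2, 0, 0],
  [-0.7, -2.5, 0, 0],
  [-0.7, -2.6, 0, 0],
  [-0.7, -2.5, 0, 0],
  [0, 0, -3, 0],
])

```text
time: 40.5
tcp_pos: [0.4605, 0.2637, 0.3519]
ee_rot: [0.791, 0.612, 0.001, 0.001]
contact_force: [0.3, 0.4, -0.2]
opening: 0.0651
grasp_force: 0.0
```

>>> jog_arm([
  [0, 0, -4, 0],
  [0, 0, -4, 0],
  [0, 0, -2, 0],
  [0, 0, 0, 0],
  [0, 0, 0, 0],
])

```text
time: 41.12
tcp_pos: [0.4609, 0.2657, 0.2517]
ee_rot: [0.79, 0.613, 0.0, 0.0]
contact_force: [0.2, 0.1, -0.2]
opening: 0.065
grasp_force: 0.0
```

>>> jog_arm([
  [0, 0, -3, 0],
  [0, 0, -3, 0],
  [0, 0, -2.5, 0],
  [0, 0, -1.3, 0],
  [0, 0, 0, 0],
])

```text
time: 41.75
tcp_pos: [0.4611, 0.2662, 0.1534]
ee_rot: [0.79, 0.613, -0.0, 0.0]
contact_force: [0.1, 0.6, -0.7]
opening: 0.065
grasp_force: 0.0
```

>>> jog_arm([
  [0, 0, 0, 0],
  [0, 0, 0, 0],
  [0, 0, 0, 0],
  [0, 0, 0, 0],
  [0, 0, 0, 0],
], grip=1.5)

```text
time: 42.38
tcp_pos: [0.4618, 0.2666, 0.1547]
ee_rot: [0.79, 0.613, 0.001, 0.0]
contact_force: [-0.8, 0.3, 5.1]
opening: 0.0306
grasp_force: 59.2
```

>>> jog_arm([
  [0, 0, 0.8, 0],
  [0, 0, 1.2, 0],
  [0, 0, 1.5, 0],
  [0, 0, 1.5, 0],
  [0, 0, 2, 0],
])

```text
time: 43.0
tcp_pos: [0.4609, 0.2662, 0.2244]
ee_rot: [0.79, 0.613, -0.0, 0.0]
contact_force: [-0.8, -0.3, -0.8]
opening: 0.0306
grasp_force: 59.4
```

>>> jog_arm([
  [0, 0, 2.5, 0],
  [0, 0, 2.5, 0],
  [0, 0, 2.5, 0],
  [0, 0, 2, 0],
  [0, 0, 1.5, 0],
])

```text
time: 43.62
tcp_pos: [0.4611, 0.2663, 0.3351]
ee_rot: [0.79, 0.613, 0.001, 0.0]
contact_force: [0.6, 0.2, -1.6]
opening: 0.0306
grasp_force: 59.4
```

>>> jog_arm([
  [0.2, -2, 0, 0],
  [0.4, -3.5, 0, 0],
  [0.6, -5, 0, 0],
  [0.7, -5, 0, 0],
  [0.7, -5, 0, 0],
])

```text
time: 44.25
tcp_pos: [0.4861, 0.0586, 0.3325]
ee_rot: [0.79, 0.613, -0.001, -0.0]
contact_force: [0.5, -0.1, -1.5]
opening: 0.0305
grasp_force: 59.5
```

>>> jog_arm([
  [0.7, -5, 0, 0],
  [0.7, -5, 0, 0],
  [0.7, -5, 0, 0],
  [0.7, -5, 0, 0],
  [0.7, -5, 0, 0],
])

```text
time: 44.88
tcp_pos: [0.5207, -0.1912, 0.3324]
ee_rot: [0.79, 0.612, -0.001, -0.001]
contact_force: [0.6, 0.8, -1.0]
opening: 0.0301
grasp_force: 59.5
```

>>> jog_arm([
  [0.6, -4.5, 0, 0],
  [0.4, -3.4, 0, 0],
  [0.3, -2, 0, 0],
  [0, 0, 0, 0],
  [0, 0, -1, 0],
])

```text
time: 45.5
tcp_pos: [0.535, -0.2868, 0.3237]
ee_rot: [0.79, 0.613, 0.0, 0.0]
contact_force: [0.1, -0.0, -1.6]
opening: 0.0306
grasp_force: 59.5
```

>>> jog_arm([
  [0, 0, -3, 0],
  [0, 0, -3, 0],
  [0, 0, -3, 0],
  [0, 0, -2, 0],
  [0, 0, -0.5, 0],
])

```text
time: 46.12
tcp_pos: [0.5337, -0.2853, 0.2069]
ee_rot: [0.79, 0.614, -0.001, -0.002]
contact_force: [-3.8, 1.9, 10.6]
opening: 0.0303
grasp_force: 60.7
```

>>> jog_arm([
  [0, 0, -0.3, 0],
  [0, 0, 0, 0],
  [0, 0, 0, 0],
  [0, 0, 0, 0],
  [0, 0, 0, 0],
])

```text
time: 46.75
tcp_pos: [0.5354, -0.2876, 0.2068]
ee_rot: [0.79, 0.613, 0.001, 0.001]
contact_force: [-2.1, 2.4, 5.6]
opening: 0.0305
grasp_force: 59.9
```

>>> jog_arm([
  [0, 0, 0, 0],
  [0, 0, 0, 0],
  [0, 0, 0, 0],
  [0, 0, 0, 0],
  [0, 0, 0, 0],
], grip=7)

```text
time: 47.38
tcp_pos: [0.535, -0.2877, 0.2052]
ee_rot: [0.79, 0.613, 0.0, 0.0]
contact_force: [-0.3, -0.1, 0.7]
opening: 0.0703
grasp_force: 0.0
```

>>> jog_arm([
  [0, 0, 1, 0],
  [0, 0, 2, 0],
  [0, 0, 3, 0],
  [0, 0, 4, 0],
  [0, 0, 1, 0],
])

```text
time: 48.0
tcp_pos: [0.5361, -0.2885, 0.3191]
ee_rot: [0.79, 0.613, 0.001, 0.003]
contact_force: [-0.0, 0.0, -0.1]
opening: 0.0698
grasp_force: 0.0
```

>>> jog_arm([
  [0, 5, 0, 0],
  [0, 5, 0, 0],
  [0, 5, 0, 0],
  [0, 5, 0, 0],
  [0, 5, 0, 0],
], grip=0)

```text
time: 48.62
tcp_pos: [0.5345, -0.0361, 0.3148]
ee_rot: [0.79, 0.613, -0.0, -0.0]
contact_force: [0.3, 0.0, 0.0]
opening: -0.0
grasp_force: 0.0
```

```bash
python3 - <<'E'
from h import *
np.set_printoptions(precision=3,suppress=True)
state()
s=look('side','s5',1.25);S=cloud(s);x,y,z=S[...,0],S[...,1],S[...,2]
m=(z>.205)&(z<.23)&(x>.4)&(x<.65)&(y<-.2)&(y>-.47); comps(S,m,'cap')
m=(z>.05)&(z<.08)&(x>.48)&(x<.78)&(y<.1)&(y>-.15); comps(S,m,'tray jar',10)
d=look('top','t5');P=cloud(d);x,y,z=P[...,0],P[...,1],P[...,2]
m=(z>.2)&(z<.23)&(x>.4)&(x<.65)&(y<-.2)&(y>-.47); comps(P,m,'captop')
q=(x>.35)&(x<.43)&(y>-.3)&(y<-.2)&(z>.03);print(np.histogram(z[q],np.arange(.03,.13,.005)))
m=(z>.075)&(z<.095)&(x>.35)&(x<.425)&(y<-.2)&(y>-.3); comps(P,m,'button',5)
E
```

```text
t 48.62 tcp [ 0.534 -0.036  0.315] close -14.4 tilt [-0.001  0.    -1.   ] j [-0.2   0.19  1.46  0.    1.49  0.05] op -0.0 gf 0.0 F [0.3 0.  0. ]
cap 122 ((535.9622192382812, -288.6327209472656), (30.99896240234375, 31.630949020385742), 7.324530124664307)
   zmed 0.22066441754668836 zmax 0.22599846612296012 px [332.492 234.844]
cap 130 ((531.7451171875, -377.83642578125), (31.28260612487793, 29.749963760375977), 53.063602447509766)
   zmed 0.22100007471374528 zmax 0.2273684981394662 px [341.385 255.8  ]
tray jar 163 ((690.083740234375, -41.66474914550781), (58.04856872558594, 50.809478759765625), 61.705631256103516)
   zmed 0.06646273373656293 zmax 0.07515706468764614 px [352.859 216.748]
tray jar 171 ((585.7003784179688, -52.7404899597168), (56.48543930053711, 47.863162994384766), 72.35523986816406)
   zmed 0.0670386551375924 zmax 0.07168520471605193 px [324.901 224.228]
captop 132 ((535.1611328125, -286.0164489746094), (31.065967559814453, 29.58913803100586), 16.384639739990234)
   zmed 0.21969472431220127 zmax 0.22486201807596642 px [424.121 218.356]
captop 139 ((530.9481201171875, -376.34783935546875), (31.816787719726562, 29.61206817626953), 53.547000885009766)
   zmed 0.2190212570067764 zmax 0.22494563258785535 px [457.489 221.259]
(array([  4,   6,   2,   8,  66, 426, 105,  59,  60,  42,  46,   1,   0,
         0,   0,   0,   0,   0,   0]), array([0.03 , 0.035, 0.04 , 0.045, 0.05 , 0.055, 0.06 , 0.065, 0.07 ,
       0.075, 0.08 , 0.085, 0.09 , 0.095, 0.1  , 0.105, 0.11 , 0.115,
       0.12 , 0.125]))
button 89 ((389.54241943359375, -249.45578002929688), (28.98124885559082, 28.967662811279297), 2.0862393379211426)
   zmed 0.08031993731783457 zmax 0.08630646305876519 px [400.449 273.742]
```

View pics/t5.png

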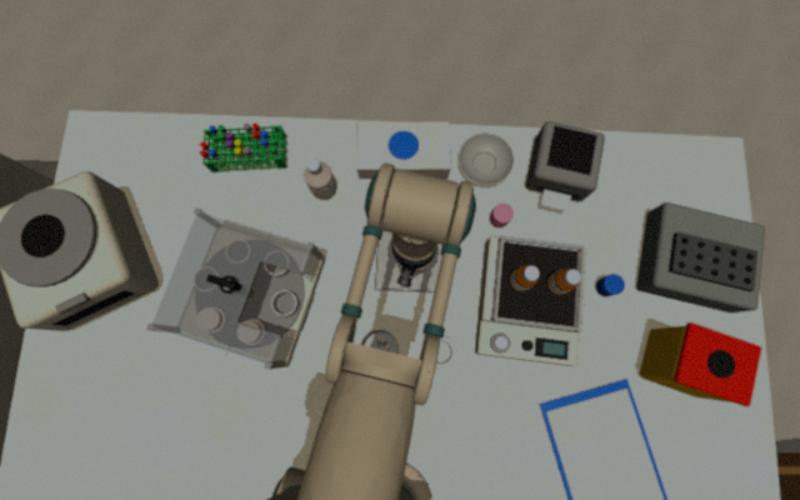

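View pics/s5.png

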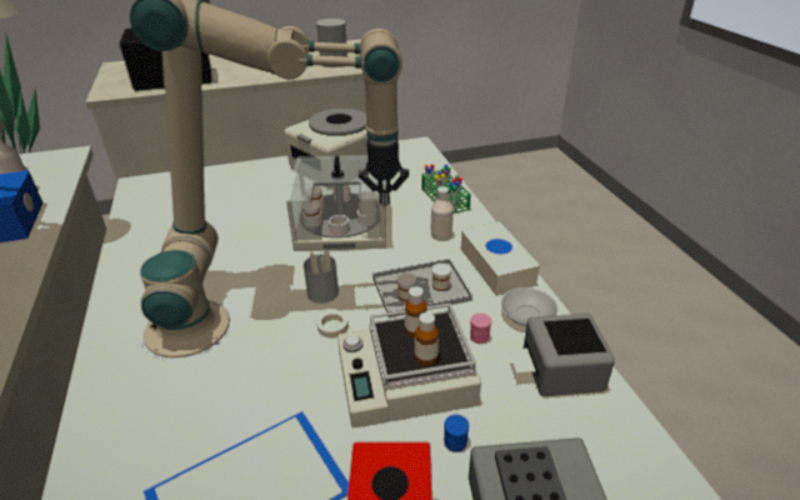

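Both bottles stand on the platform at (530,272) and (573,278) in the top picture, and both jars are in the tray. The two other squat jars are still in their wells. Next is the start button at (500,342).

>>> jog_arm([
  [-2.9, -4.25, 0, 0],
  [-2.9, -4.25, 0, 0],
  [-2.9, -4.25, 0, 0],
  [-2.9, -4.25, 0, 0],
  [-2.9, -4.25, 0, 0],
])

```text
time: 49.35
tcp_pos: [0.3885, -0.2519, 0.315]
ee_rot: [0.79, 0.613, -0.0, 0.0]
contact_force: [0.3, -0.8, -0.6]
opening: 0.0
grasp_force: 0.0
```

>>> jog_arm([
  [0, 0, -4, 0],
  [0, 0, -5, 0],
  [0, 0, -5, 0],
  [0, 0, -4, 0],
  [0, 0, -1.8, 0],
])

```text
time: 49.98
tcp_pos: [0.3881, -0.2495, 0.1146]
ee_rot: [0.79, 0.613, -0.001, -0.002]
contact_force: [0.2, -0.4, 0.8]
opening: -0.0
grasp_force: 0.0
```

>>> jog_arm([
  [0, 0, 0, 0],
  [0, 0, 0, 0],
  [0, 0, 0, 0],
  [0, 0, 0, 0],
  [0, 0, 0, 0],
])

```text
time: 50.6
tcp_pos: [0.3901, -0.2503, 0.1178]
ee_rot: [0.79, 0.613, 0.0, 0.0]
contact_force: [-0.1, -0.4, 0.2]
opening: -0.0003
grasp_force: 0.0
```

```bash
python3 -c "
from h import *
state()"
```

```text
t 50.6 tcp [ 0.3901 -0.2503  0.1178] close -14.4 tilt [ 0.001 -0.001 -1.   ] j [-0.72  0.23  1.93  0.    0.98 -0.47] op -0.0003 gf 0.0 F [-0.1 -0.4  0.2]
```

Contact is expected at a TCP height of about 0.098, with the button fully down at about 0.092.

>>> jog_arm([
  [0, 0, -1, 0],
  [0, 0, -0.8, 0],
  [0, 0, -0.4, 0],
  [0, 0, -0.3, 0],
  [0, 0, 0, 0],
])

```text
time: 51.22
tcp_pos: [0.3896, -0.2498, 0.0922]
ee_rot: [0.79, 0.613, -0.0, -0.001]
contact_force: [-1.9, 1.5, 4.7]
opening: 0.0001
grasp_force: 2.0
```

>>> jog_arm([
  [0, 0, -0.2, 0],
  [0, 0, -0.1, 0],
  [0, 0, 0, 0],
  [0, 0, 0, 0],
  [0, 0, 0, 0],
])

```text
time: 51.85
tcp_pos: [0.3897, -0.2499, 0.0908]
ee_rot: [0.79, 0.613, -0.0, -0.0]
contact_force: [-4.0, 3.5, 16.8]
opening: 0.0003
grasp_force: 8.1
```

The force rose to 17 N at the hard stop, so the button is fully down.

>>> jog_arm([
  [0, 0, 2, 0],
  [0, 0, 4, 0],
  [0, 0, 5, 0],
  [0, 0, 5, 0],
  [0, 0, 4, 0],
])

```text
time: 52.48
tcp_pos: [0.3907, -0.2508, 0.2915]
ee_rot: [0.79, 0.613, 0.0, 0.002]
contact_force: [1.0, 0.4, -0.5]
opening: -0.0001
grasp_force: 0.0
```

>>> jog_arm([
  [0, 0, 0, 0],
  [0, 0, 0, 0],
  [0, 0, 0, 0],
  [0, 0, 0, 0],
  [0, 0, 0, 0],
])

```text
time: 53.1
tcp_pos: [0.3899, -0.2501, 0.2887]
ee_rot: [0.79, 0.613, -0.0, -0.001]
contact_force: [0.7, 0.1, 0.2]
opening: -0.0001
grasp_force: 0.0
```

```bash
python3 - <<'E'
from h import *
state()
s=look('side');S=cloud(s);x,y,z=S[...,0],S[...,1],S[...,2]
m=(z>.205)&(z<.23)&(x>.4)&(x<.65)&(y<-.2)&(y>-.47); comps(S,m,'cap')
m=(z>.05)&(z<.08)&(x>.48)&(x<.78)&(y<.1)&(y>-.15); comps(S,m,'tray jar',10)
m=(z>.075)&(z<.095)&(x>.35)&(x<.425)&(y<-.2)&(y>-.3); comps(S,m,'button',5)
E
```

```text
t 53.1 tcp [ 0.3899 -0.2501  0.2887] close -14.4 tilt [-0.001  0.001 -1.   ] j [-0.72  0.08  1.65  0.    1.41 -0.47] op -0.0001 gf 0.0 F [0.7 0.1 0.2]
cap 120 ((536.26416015625, -289.50018310546875), (30.20823097229004, 31.889944076538086), 9.10532283782959)
   zmed 0.22079793759259841 zmax 0.22612215038410888 px [332.39166667 234.725     ]
cap 131 ((531.3535766601562, -376.9053649902344), (28.540393829345703, 31.5986328125), 26.61094856262207)
   zmed 0.2205233642108467 zmax 0.22555515459282352 px [341.38931298 255.80152672]
tray jar 161 ((689.8486938476562, -41.52786636352539), (50.46289825439453, 51.06584548950195), 54.33060073852539)
   zmed 0.06651516350897041 zmax 0.07323400468701095 px [352.89440994 216.62732919]
tray jar 168 ((586.440673828125, -50.50901794433594), (56.88209533691406, 47.81135940551758), 72.3696060180664)
   zmed 0.06731819165821039 zmax 0.07181241849823505 px [324.91666667 224.22619048]
button 83 ((394.046630859375, -253.1485595703125), (33.20414733886719, 32.06694412231445), 77.0081787109375)
   zmed 0.08126705093190417 zmax 0.0869218988283662 px [281.80722892 272.13253012]
```

```bash
python3 -c "
from h import *
print(r.job_done())"
```

```text
the job is handed in; nothing more can be done
None
```

The job is handed in at about 53 s of the 210 s limit: both finished jars stand in the tray, both tall bottles stand on the shaker platform, the carousel's squat jars are still in their wells, and the start button was pressed fully and is up again; no verdict was returned.

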